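Unhitch the toy wagon at the craft stall

TASK

A wooden toy tractor and wagon are shown hitched on a craft stall, with a loose wooden cap over the upright latch knob of the hitch. Lift the cap off and set it, open end down, into the round wooden cap holder; then pull the latch knob sideways against its spring (square to the tongue, on the robot's side) to free the ball, lift the wagon's tongue about 5 cm off the ball and finish while still holding it raised in the gripper. Leave the other goods where they are.

Things in the scene. Friction and masses are not known exactly. Their poses are not given: they have to be found in the camera images.
- rig: Fixed display board (100 x 530 x 12 mm) with a wooden toy tractor on its +y end and a toy wagon on its -y end. Origin on the table under the hitch ball (29 mm wide, top at 95 mm); z up; the wagon's tongue runs from the ball to -y; the latch pulls to -x, the robot's side. Tractor (y 67 to 210 mm) and wagon with its jar (y -145 to -305) stay below 140 mm height.
- cap_mid (a point): Loose dark wooden cap: hollow cylinder 40 mm wide, 56 mm high, closed on top, open below (bore 32 mm, 50 mm deep), about 40 g. Point: its centre, half-way up; z axis to the closed top. At the start it stands upright over the latch knob, its rim on the latch's steel plate 114 mm above the table; raise it over 46 mm to clear the knob.
- holder_in (a point): Cap holder, fixed: low round light-wood cup 72 mm wide, 20 mm high, its round well 47 mm wide, 14 mm deep. Point: centre of the well's floor, 6 mm above the table; z up. The cap standing in it has its centre 28 mm above this point. It stands in the row of small goods nearest the robot.
- latch_grip (a point): Latch knob: upright metal cylinder 20 mm wide, 32 mm high, on a stem 12 mm wide. Point: the knob's centre, over the ball, 142 mm above the table at the start, 28 mm above the latch's flat plate (62 x 48 mm). It sits on the sliding latch, which rides on the tongue: lifting by the knob lifts the tongue. Axes as the rig's; turns with the tongue.
- latch (a joint): Travel of the latch on the tongue to the rig's -x, in m: 0 closed, 0.016 fully pulled. Spring 3.6 N at 0 to 8.4 N at 0.016; springs back when let go. Below about 0.008 its bolt grips under the ball and the tongue cannot rise: pull it to 0.012 or more and keep it pulled while lifting.
- tongue (a joint): Angle of the wagon's tongue about its hinge, in rad: 0 down on the ball, grows as the ball end rises, stop at 0.8. Swings freely, falls back when let go. About 0.32 kg with the latch. At 0.45 the knob is some 52 mm higher than at the start and tilted by 0.45 towards the wagon.
- tongue_hinge (a point): Centre of the tongue's hinge at the wagon, 130 mm to the rig's -y from the ball, 95 mm above the table. The hinge line is parallel to the rig's x axis. With the tongue down the knob's centre lies 130 mm to +y and 47 mm above this point.
- giftbox: bystander, loose: black gift box 58 x 58 x 44 mm in the row nearest the robot; origin under its centre
- compass: bystander, loose: brass pocket compass, disc 54 mm wide, 14 mm high, in the row nearest the robot; origin under its centre
- jar: bystander, loose: small jar 44 mm wide, 50 mm high, standing in the wagon's bed; origin under its centre
- mug: bystander, loose: mug 76 mm wide, 85 mm high at the right; origin under its centre
- coasters: bystander, loose: stack of round coasters 92 mm wide, 40 mm high at the left; origin under its centre
- tin: bystander, loose: tin 70 mm wide, 100 mm high at the right; origin under its centre
- cardbox: bystander, loose: cardboard box 100 x 140 x 45 mm at the left; origin under its centre
There are look-alikes about, which are no part of the job. What is shaped like the part that bears holder_in but blue or turquoise is not meant. What is shaped like the part that bears cap_mid but orange is not meant.

How it is judged:
On the way, in this order (a step that is already met when the one before it is completed fails the run):
1. the cap stands in the holder, let go, with the tongue still down (horizontal distance between cap_mid and holder_in below 0.007 m and z of cap_mid in the frame of holder_in between 0.024 and 0.032 m and angle between cap_mid's own z axis and vertical below 0.12 rad and contact force between the fingers and cap below 0.1 N and value of joint tongue below 0.05 rad), for 0.2 s.
2. the latch is pulled sideways while the tongue is still down (value of joint latch above 0.008 m and value of joint tongue below 0.08 rad), for 0.1 s.
3. the tongue is raised off the ball (value of joint tongue above 0.3 rad), for 0.2 s.
At the end, for the whole second after the job is handed in: The cap stands upright in the holder's well (within 7 mm of its centre, on its floor within 4 mm, tilt under 0.12 rad), untouched and at rest; the tongue is held still, raised more than 0.3 rad (about 37 mm at the knob), by the gripper's fingers on the tongue or its latch and by nothing else (horizontal distance between cap_mid and holder_in below 0.007 m and z of cap_mid in the frame of holder_in between 0.024 and 0.032 m and angle between cap_mid's own z axis and vertical below 0.12 rad and contact force between each of the fingers, tongue and cap below 0.1 N and linear speed of cap below 0.03 m/s and value of joint tongue above 0.3 rad and velocity of joint tongue between -0.15 and 0.15 rad/s and contact force between the fingers and tongue above 0.5 N and contact force between tongue and giftbox below 0.1 N and contact force between tongue and compass below 0.1 N and contact force between tongue and jar below 0.1 N and contact force between tongue and mug below 0.1 N and contact force between tongue and coasters below 0.1 N and contact force between tongue and tin below 0.1 N and contact force between tongue and cardbox below 0.1 N); the arm keeps its last pose, push and grip.
It fails at once if a bystander is moved more than 30 mm (distance of any of giftbox, compass, jar, mug, coasters, tin, cardbox from where it was at the start of the episode above 0.03 m).
It also fails if it takes over 50 s, if anything falls off the work surface, if the arm or the gripper's body presses on something with over 40 N, if the wrist force passes 120 N, or if a joint passes its speed limit or range.

ROBOT

A 6-joint arm with a two-finger parallel gripper is mounted at the origin on the work surface. World frame = base frame: x ahead of the robot, y to its left, z up, the work surface at z = 0. Lengths are in m, angles in rad, forces in N, time in s.
With the tool pointing down it reaches from about 0.35 to 0.85 m from the base axis. Payload 8.1 kg.
Tool frame: the origin (TCP) lies midway between the tips of the shut fingers; the grasp point (between the pads) lies 19 mm behind it (robot.grip_point_offset is the distance from the TCP to the grasp point, in m); z points along the fingers, y is the line along which they close (so a half turn about z gives the same grasp; the last joint's range is limited). The gripper opens to 93 mm and grips with 3 to 60 N. Pads are 15 mm wide; open, the fingers measure 128 mm over their backs; the gripper's body (75 mm by 188 mm) begins 65 mm behind the grasp point.
Start: joints at [-1.433, 0.13, 1.488, -0, 1.523, -0.085], TCP at [0.133, -0.585, 0.219] pointing down, gripper open.
Joint ranges: [-2.96, 2.96], [-0.89, 2.26], [0.02, 2.5], [-1.34, 4.48], [0, 2.73], [-2.66, 2.66]. Speed limits (rad/s): [2.39, 2.39, 2.79, 3.14, 3.14, 3.14].

INTERFACE

Orientations are given as a rotation vector (axis times angle).
In Python, from plant import robot, read_camera, job gives the robot as it stands.
- The arm moves only by the shell command python3 -m inch 'ROWS' [FORCE]. ROWS is JSON, one flat list of numbers, 5 for each row, row after row: the shift along the world's x, y, z in mm, then the turn about the world's z in degrees, then the opening in per cent of the stroke, from 0 (shut) to 100 (fully open). In form: [dx, dy, dz, yaw, hand, dx, dy, dz, yaw, hand, ...]. A call has 1 to 10 rows; each row is the pose to reach, as a shift and turn from the pose commanded when the call began; what a row does not reach only later rows make up. A row lasts 1/12 s, in which the tool goes at most 41.7 mm and 7.16 degrees, less where a joint would pass 70% of its speed; a pose out of reach is approached as far as the arm can. A call with a gripper value outside its range is refused whole. The fingers move at their own pace and stop on an object; FORCE is the grip in N (left out, the last holds). Time passes only in rows, so rows that repeat a pose let the fingers close. It gives the time, the measured TCP pose, the force, the opening and the grip force at its end, in the units of the state.
- robot.read_state(): the state, without advancing time (a new reading comes with each control period).
- read_camera(name): name is "side" or "top"; returns a dict with "image" (480x640x3 uint8, blue, green, red), "K" (3x3 intrinsics, pixels), "extrinsics" (4x4, takes a point from world to camera coordinates). Camera axes: x right, y down, z forward; pixel columns grow to the right and rows downward; lengths in m; the calibration is good to about 2 mm. A picture is of the moment at which its call begins. There is no depth.
- job.close_job(): hands the job in; it is judged then, once.
The state is a dict: "t": time; "q": joint angles; "dq": joint speeds; "joint_torque": joint torques, N m; "tool_pos": TCP position; "orientation": TCP orientation; "force": force on the tool from outside, world axes, zero at the start; "wrist_torque": the same for the moment, N m; "opening": finger opening in m; "gripper_force": force on a finger pad.
Only numpy, scipy, OpenCV 4.12 (cv2) and the standard library are available. Lean on these libraries where they do the work, as an engineer would, in place of code of your own. Each camera call takes 0.05 s, during which the arm holds its last target. There are 200 camera calls.

## Working session

There is one attempt and no reset: what is moved stays moved. The work goes in short steps, Python scripts to look and compute and a shell command to move; the robot and the scene stay as the last step left them, time stands still between calls to the robot, and variables do not carry over. Pictures are saved under pics/ and viewed, at most 10 in all, crops included, and the job is handed in when it is done.

```bash
mkdir -p pics
cat > h.py <<'E'
import numpy as np, cv2
from plant import robot, read_camera, job
def snap(cam,f,crop=None,s=1):
    d=read_camera(cam); np.savez('cal_%s.npz'%cam,K=d['K'],E=d['extrinsics'])
    cv2.imwrite('raw_%s.png'%cam,d['image']); im=d['image']
    if crop: x0,y0,x1,y1=crop; im=cv2.resize(im[y0:y1,x0:x1],None,fx=s,fy=s,interpolation=cv2.INTER_CUBIC)
    cv2.imwrite('pics/'+f,im)
def cal(c): d=np.load('cal_%s.npz'%c); return d['K'],d['E']
def atz(c,u,v,z):
    K,E=cal(c); R,t=E[:3,:3],E[:3,3]; o=-R.T@t; r=R.T@np.linalg.inv(K)@[u,v,1]; return o+r*(z-o[2])/r[2]
def proj(c,p):
    K,E=cal(c); q=K@(E[:3,:3]@np.array(p)+E[:3,3]); return q[:2]/q[2]
E
python3 - <<'E'
from h import *
snap('top','t0.png');snap('side','s0.png')
for c in('top','side'):
    K,E=cal(c);print(c,K[0,0],-E[:3,:3].T@E[:3,3],E[2,:3])
print(robot.read_state())
E
```

```text
top 480.8495511935654 [0.27838086 0.00843431 1.33067041] [ 0.20046478 -0.02230769 -0.9794469 ]
side 464.5046846452404 [0.26885764 0.91253282 0.81860761] [ 0.20657392 -0.77449024 -0.59790642]
{'t': 0.1, 'q': array([-1.43337883e+00,  1.31078729e-01,  1.48914703e+00, -4.83162076e-06,
        1.52297663e+00, -8.54063497e-02]), 'dq': array([-0.00014792, -0.00240964, -0.00111901, -0.00013386,  0.00023145,
        0.00105913]), 'joint_torque': array([ 6.15994031e-04, -5.61342788e+01, -4.93098700e+01,  7.69839529e-02,
        2.90998531e-02, -6.31431180e-05]), 'tool_pos': array([ 0.13253906, -0.58467134,  0.21770928]), 'orientation': array([-3.12051599e+00, -3.49108697e-01,  7.32899792e-05]), 'force': array([-0.19261675,  1.07721968, -0.38523633]), 'wrist_torque': array([ 0.02242494,  0.07481534, -0.04206139]), 'gripper_force': 0.0, 'opening': 0.09326615543486064}
```

View pics/t0.png

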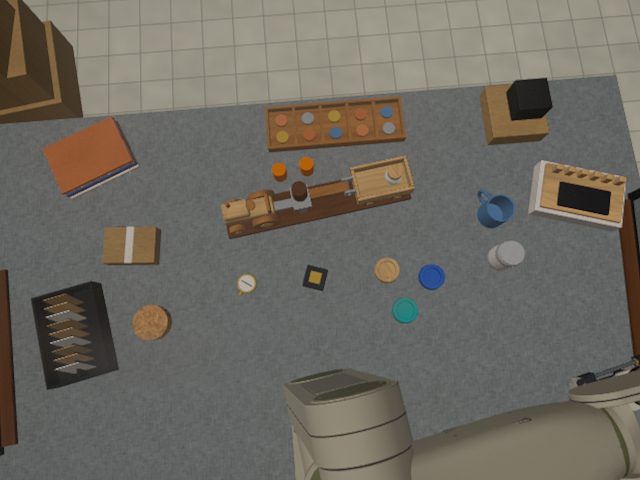

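View pics/s0.png

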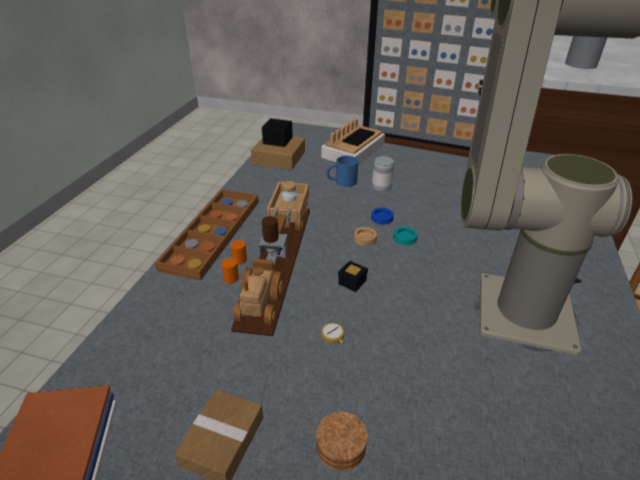

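Top view: the candidates for the cap are the dark cap (299,190) and two orange ones (279,171) and (306,166). For the holder they are light wood (387,270), blue (432,277) and turquoise (405,310). I choose the dark cap and the light-wood holder, and check them in close crops.

Run:
```python
from h import *
a=cv2.imread('raw_top.png')[150:300,220:420];cv2.imwrite('pics/t1.png',cv2.resize(a,None,fx=4,fy=4,interpolation=cv2.INTER_CUBIC))
a=cv2.imread('raw_side.png')[170:320,220:420];cv2.imwrite('pics/s1.png',cv2.resize(a,None,fx=4,fy=4,interpolation=cv2.INTER_CUBIC))
```

```text
(no output)
```

View pics/t1.png

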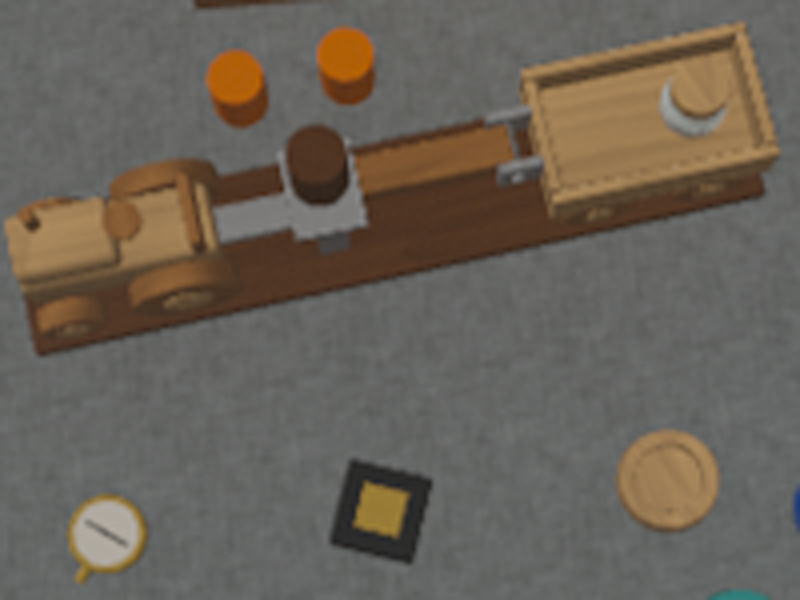

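View pics/s1.png

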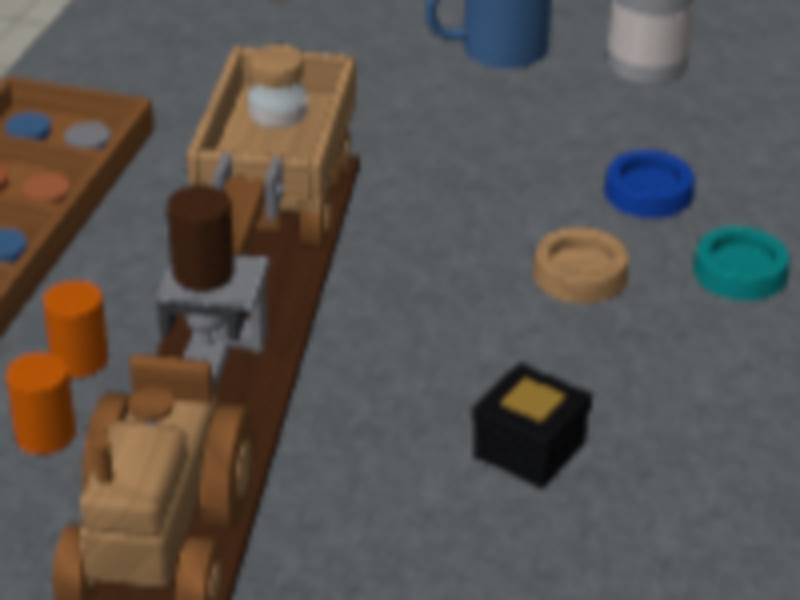

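The crops show the chosen cap's top centre at top crop (316,155) and side crop (200,204), and the light holder's rim centre at top crop (667,479) and side crop (581,257). The board's near edge runs from (40,354) to (766,192).

Run:
```python
from h import *
T=lambda x,y,z:atz('top',220+x/4-.375,150+y/4-.375,z).round(4)
S=lambda x,y,z:atz('side',220+x/4-.375,170+y/4-.375,z).round(4)
print('cap',T(316,155,.17),S(200,204,.17))
print('holder',T(667,479,.02),S(581,257,.02))
print('holder width',T(617,479,.02)-T(718,479,.02),'cap w',T(287,155,.17)-T(347,155,.17))
a,b=T(40,354,.012),T(766,192,.012);d=a-b
print('edge',a,b,np.linalg.norm(d),'yaw',np.degrees(np.arctan2(-d[0],d[1])))
psi=np.arctan2(-d[0],d[1]);m=(a+b)/2+.05*np.array([np.cos(psi),np.sin(psi),0]);print('board mid',m)
a,b=S(232,600,.012),S(358,160,.012);d=a-b;print('yaw side',np.degrees(np.arctan2(-d[0],d[1])))
print('gift',T(382,510,.044),'compass',T(107,533,.014),'orange',T(236,75,.056),T(346,52,.056))
from scipy.spatial.transform import Rotation as R
print(R.from_rotvec(robot.read_state()['orientation']).as_matrix().round(3))
```

```text
cap [0.6434 0.0368 0.17  ] [0.6428 0.0384 0.17  ]
holder [ 0.4384 -0.1813  0.02  ] [ 0.4386 -0.179   0.02  ]
holder width [0.0061 0.0691 0.    ] cap w [0.0033 0.0376 0.    ]
edge [0.5655 0.2441 0.012 ] [ 0.6376 -0.2764  0.012 ] 0.5254699420518741 yaw 7.8864626028752305
board mid [ 0.6510771  -0.00928947  0.012     ]
yaw side 8.111443102228256
gift [0.4316 0.0152 0.044 ] compass [0.4361 0.2042 0.014 ] orange [0.742  0.0906 0.056 ] [0.7521 0.0129 0.056 ]
[[ 0.975  0.221 -0.   ]
 [ 0.221 -0.975  0.002]
 [ 0.    -0.002 -1.   ]]
```

```bash
python3 -m inch '[255,311,20,43,100,255,311,20,43,100,255,311,20,43,100,255,311,20,43,100,255,311,20,43,100,255,311,20,43,100,255,311,20,43,100,255,311,20,43,100,255,311,20,43,100,255,311,20,43,100]' 25; python3 -m inch '[255,311,0,42,100,255,311,0,42,100,255,311,0,42,100,255,311,0,42,100,255,311,0,42,100,255,311,0,42,100,255,311,0,42,100,255,311,0,42,100,255,311,0,42,100,255,311,0,42,100]'; python3 -m inch '[0,0,0,0,100,0,0,0,0,100]'
```

```text
t: 0.93
tool_pos: [0.3891, -0.2712, 0.2386]
orientation: [-2.775, -1.471, -0.001]
force: [-0.0, -0.1, -0.9]
opening: 0.093
gripper_force: 0.0
t: 1.77
tool_pos: [0.6438, 0.0403, 0.2376]
orientation: [-2.063, -2.368, -0.0]
force: [-0.7, -0.1, 0.5]
opening: 0.0925
gripper_force: 0.0
t: 1.93
tool_pos: [0.6426, 0.0383, 0.2372]
orientation: [-2.062, -2.368, 0.002]
force: [-0.1, 0.3, -1.3]
opening: 0.0926
gripper_force: 0.0
```

```bash
python3 -m inch '[0,-1,-35,0,100,0,-1,-65,0,100,0,-1,-85,0,100,0,-1,-100,0,100,0,-1,-100,0,100,0,-1,-100,0,100]'; python3 -m inch '[0,0,0,0,40,0,0,0,0,35,0,0,0,0,30,0,0,0,0,30,0,0,0,0,30,0,0,0,0,30]' 20; python3 -c "
from h import *
snap('side','s2.png',(200,130,360,250),5)"
```

```text
t: 2.43
tool_pos: [0.6413, 0.0347, 0.1379]
orientation: [-2.066, -2.364, 0.003]
force: [-0.1, 0.4, -0.0]
opening: 0.093
gripper_force: 0.0
t: 2.93
tool_pos: [0.6428, 0.0359, 0.1391]
orientation: [2.065, 2.367, 0.001]
force: [-0.5, 0.1, -0.4]
opening: 0.0576
gripper_force: 0.0
```

View pics/s2.png

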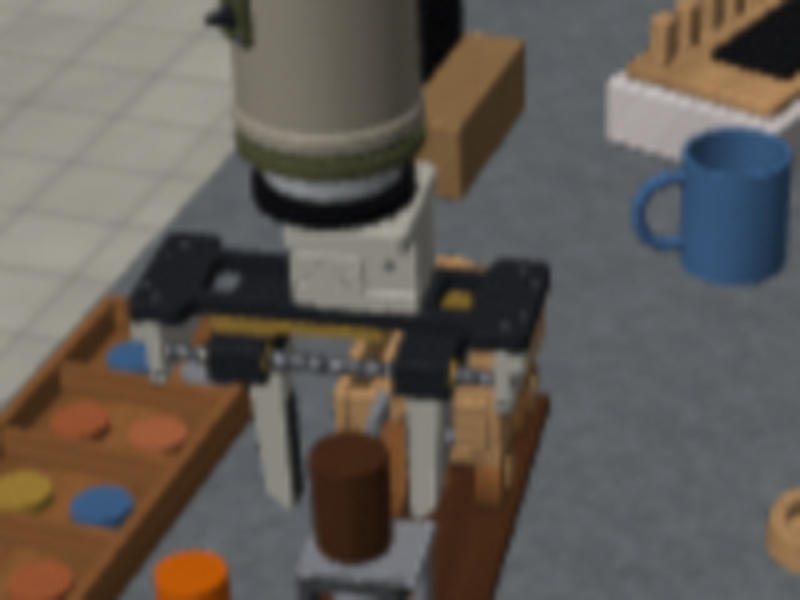

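The side crop shows the cap (350,495) between the two fingertips (290,500) and (425,510), which are still closing. I keep closing.

```bash
python3 -m inch '[0,1,0,0,30,0,1,0,0,30,0,1,0,0,30,0,1,0,0,30,0,1,0,0,30]' 20; python3 -m inch '[0,0,15,0,30,0,0,40,0,30,0,0,70,0,30,0,0,90,0,30,0,0,90,0,30]'; python3 -c "
from h import *
print(proj('side',[.6428,.0365,.139]))
snap('side','s3.png',(200,90,360,210),5)"
```

```text
t: 3.4
tool_pos: [0.6426, 0.0369, 0.1386]
orientation: [-2.066, -2.367, -0.0]
force: [0.3, 0.3, 0.6]
opening: 0.0399
gripper_force: 20.0
t: 3.82
tool_pos: [0.6452, 0.0368, 0.235]
orientation: [2.061, 2.362, 0.009]
force: [0.4, -0.0, 1.4]
opening: 0.04
gripper_force: 20.0
[270.60275664 230.43419455]
```

View pics/s3.png

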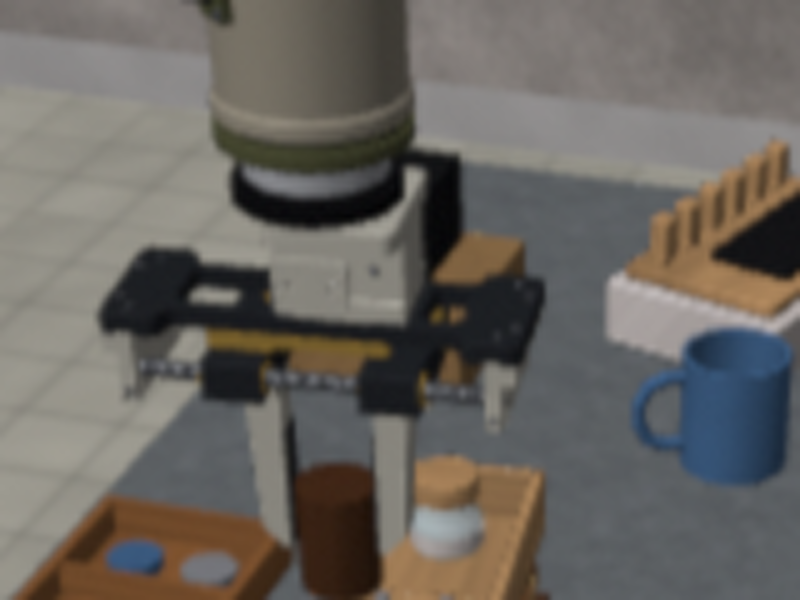

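The cap is held between the fingers, centre at about (338,530), upright.

```bash
python3 -m inch '[-30,-30,0,0,30,-60,-60,0,0,30,-90,-90,0,0,30,-120,-120,0,0,30,-150,-150,0,0,30,-175,-180,0,0,30,-190,-205,0,0,30,-200,-215,0,0,30,-205,-218,0,0,30,-205,-218,0,0,30]';python3 -m inch '[0,0,-35,0,30,0,0,-70,0,30,0,0,-100,0,30,0,0,-130,0,30,0,0,-145,0,30,0,0,-150,0,30,0,0,-150,0,30,0,0,-150,0,30,0,0,-150,0,30]'
python3 - <<'E'
from h import *
snap('side','s4.png',(310,170,410,245),8)
E
```

```text
t: 4.7
tool_pos: [0.4364, -0.1815, 0.2274]
orientation: [-2.067, -2.363, 0.001]
force: [-0.2, 0.3, -0.7]
opening: 0.0399
gripper_force: 20.0
t: 5.45
tool_pos: [0.439, -0.1814, 0.0803]
orientation: [2.063, 2.366, 0.001]
force: [0.8, 0.0, 0.2]
opening: 0.0399
gripper_force: 20.0
```

View pics/s4.png

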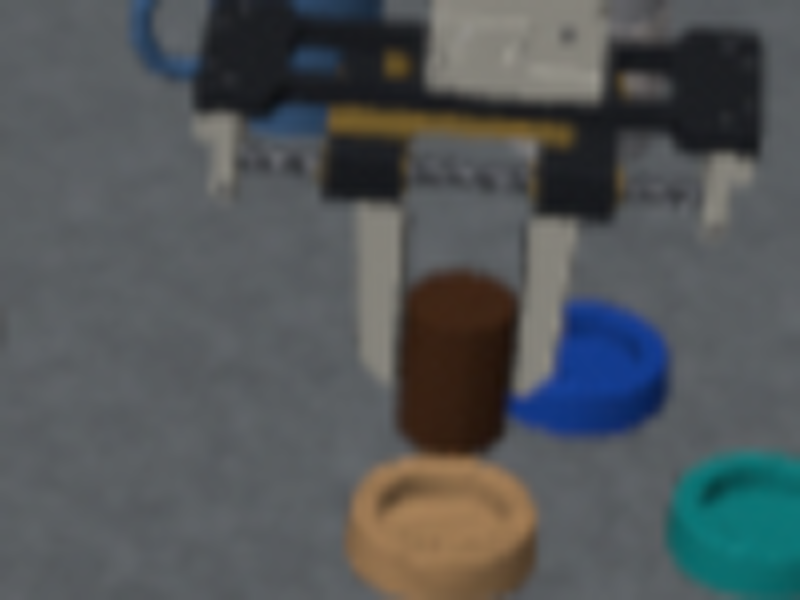

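Cap top centre is at crop (460,301) and the holder rim centre at about (443,508). I'll compare the two by projecting them.

Run:
```python
from h import *
S=lambda x,y,z:atz('side',310+x/8-.44,170+y/8-.44,z).round(4)
print(S(460,301,.1117),S(443,508,.02))
f=lambda p:(proj('side',p)-[310,170]+.44)*8
print(f([.439,-.1807,.1117]),f([.4385,-.18,.02]),f([.439,-.1807,.0557]))
print(f([.4385,-.18-.036,.02]),f([.4385,-.18+.036,.02]))
```

```text
[ 0.4387 -0.1805  0.1117] [ 0.4392 -0.183   0.02  ]
[459.21173617 300.54958369] [443.23212843 513.02157503] [448.70251741 431.56089429]
[462.51994238 458.53631742] [423.13612129 569.78986035]
```

```bash
python3 -m inch '[0,0,-15,0,30,0,0,-30,0,30,0,0,-38,0,30,0,0,-43,0,30,0,0,-43,0,30,0,0,-43,0,30]';python3 -m inch '[0,0,-2,0,30,0,0,-4,0,30,0,0,-5,0,30,0,0,-5,0,30,0,0,-5,0,30]'
```

```text
t: 6.0
tool_pos: [0.4379, -0.1813, 0.0362]
orientation: [2.066, 2.366, 0.0]
force: [-0.0, 0.1, -0.1]
opening: 0.04
gripper_force: 20.0
t: 6.42
tool_pos: [0.4376, -0.1812, 0.0307]
orientation: [2.066, 2.367, 0.0]
force: [0.4, 0.1, -0.4]
opening: 0.0397
gripper_force: 20.0
```

```bash
python3 -m inch '[0,0,-1,0,30,0,0,-1,0,30]';python3 -m inch '[0,0,-1,0,30,0,0,-1,0,30]';python3 -m inch '[0,0,0,0,60,0,0,0,0,60,0,0,0,0,60,0,0,0,0,60,0,0,0,0,60,0,0,10,0,60,0,0,40,0,60,0,0,80,0,60,0,0,120,0,60,0,0,160,0,60]'
python3 - <<'E'
from h import *
read_camera('side');read_camera('side')
snap('side','s5.png',(310,170,410,245),8)
E
```

```text
t: 6.58
tool_pos: [0.4379, -0.1814, 0.0305]
orientation: [2.066, 2.366, -0.0]
force: [-2.5, 1.4, 6.6]
opening: 0.0398
gripper_force: 20.0
t: 6.75
tool_pos: [0.438, -0.1815, 0.0303]
orientation: [2.066, 2.366, -0.0]
force: [-5.8, 3.0, 16.8]
opening: 0.0401
gripper_force: 20.0
t: 7.58
tool_pos: [0.437, -0.1808, 0.1909]
orientation: [-2.066, -2.366, 0.0]
force: [0.6, -1.1, 0.3]
opening: 0.0559
gripper_force: 0.0
```

View pics/s5.png

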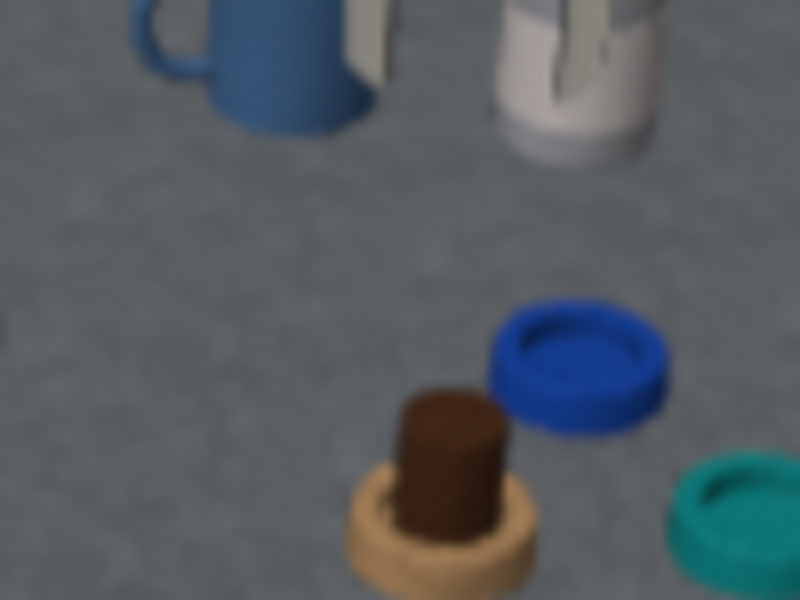

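The cap stands upright in the holder, top centre at crop (455,420). Now I check its height.

Run:
```python
from h import *
f=lambda p:((proj('side',p)-[310,170]+.44)*8).round(1)
for z in(.062,.07,.076):print(z,f([.4385,-.181,z]))
read_camera('top');d=read_camera('top')
a=d['image'][150:300,220:420];cv2.imwrite('pics/t6.png',cv2.resize(a,None,fx=4,fy=4,interpolation=cv2.INTER_CUBIC))
print(robot.read_state()['tool_pos'])
```

```text
0.062 [451.4 416.9]
0.07 [452.9 398.5]
0.076 [454.  384.6]
[ 0.43760816 -0.18117609  0.18891511]
```

View pics/t6.png

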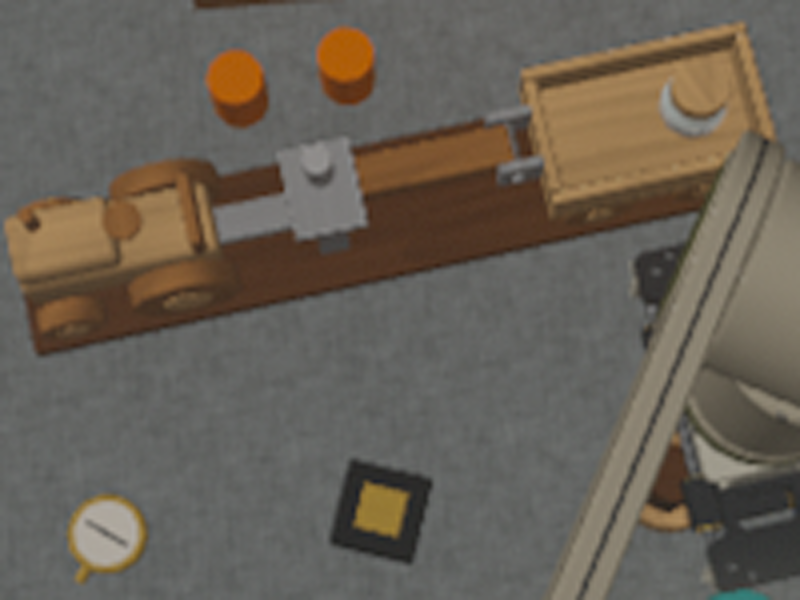

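The top crop shows the bare knob, top centre at crop (317,157), with the latch closed and the bystanders where they were. The cap is seated (a side reading of 420 against 417 predicted).

```bash
python3 -c "
from h import *
print(atz('top',220+317/4-.375,150+157/4-.375,.158))"
python3 -m inch '[0,0,35,0,60,20,25,50,0,60,50,55,50,0,60,80,85,50,0,60,110,115,50,0,60,140,145,50,0,60,170,175,50,0,60,190,200,50,0,60,205,217,50,0,60,205,217,50,0,60]'; python3 -m inch '[0,0,-5,0,60,0,0,-5,0,60,0,0,-5,0,60]'
```

```text
[0.64576703 0.036597   0.158     ]
t: 8.67
tool_pos: [0.643, 0.0399, 0.2349]
orientation: [-2.059, -2.367, 0.003]
force: [0.6, -0.5, 0.1]
opening: 0.0559
gripper_force: 0.0
t: 8.92
tool_pos: [0.6413, 0.0347, 0.232]
orientation: [-2.066, -2.364, 0.003]
force: [-0.8, 0.2, -0.0]
opening: 0.0556
gripper_force: 0.0
```

```bash
python3 -m inch '[0,0,-35,0,60,0,0,-65,0,60,0,0,-85,0,60,0,0,-100,0,60,0,0,-106,0,60,0,0,-106,0,60,0,0,-106,0,60,0,0,-106,0,60]'; python3 -m inch '[0,0,0,0,10,0,0,0,0,10,0,0,0,0,10,0,0,0,0,10,0,0,0,0,10,0,0,0,0,10,0,0,0,0,10,0,0,0,0,10,0,0,0,0,10,0,0,0,0,10]' 40
```

```text
t: 9.58
tool_pos: [0.6436, 0.0354, 0.1296]
orientation: [2.065, 2.365, 0.003]
force: [0.2, 0.2, 0.5]
opening: 0.0556
gripper_force: 0.0
t: 10.42
tool_pos: [0.6429, 0.0359, 0.1278]
orientation: [2.066, 2.366, 0.001]
force: [3.7, 0.2, 0.4]
opening: 0.0192
gripper_force: 40.0
```

```bash
python3 -m inch '[-3,0,0,0,10,-6,-1,0,0,10,-9,-1,0,0,10,-12,-2,0,0,10,-13,-2,0,0,10,-13,-2,0,0,10,-13,-2,0,0,10,-13,-2,0,0,10]'
```

```text
t: 11.08
tool_pos: [0.6305, 0.0341, 0.1281]
orientation: [2.065, 2.366, 0.003]
force: [7.3, 1.8, -2.6]
opening: 0.0194
gripper_force: 40.0
```

```bash
python3 -m inch '[-1,0,0,0,10,-1,0,0,0,10,-1,-1,3,0,10,-1,-3,6,0,10,-1,-4,9,0,10,0,-5,12.5,0,10,0,-5,12.5,0,10]'
```

```text
t: 11.67
tool_pos: [0.6306, 0.0288, 0.1405]
orientation: [2.065, 2.366, 0.003]
force: [7.7, 1.8, -5.1]
opening: 0.0192
gripper_force: 40.0
```

```bash
python3 -m inch '[0,-3,6,0,10,1,-6.5,12.5,0,10,1.5,-10,18,0,10,2,-14,24,0,10,2.5,-18,28,0,10,3,-22,33,0,10,3.5,-25,36.5,0,10,3.5,-25,36.5,0,10,3.5,-25,36.5,0,10,3.5,-25,36.5,0,10]'
python3 - <<'E'
from h import *
read_camera('side');snap('side','s7.png',(200,130,360,250),5)
E
```

```text
t: 12.5
tool_pos: [0.6338, 0.0045, 0.1766]
orientation: [2.065, 2.367, 0.003]
force: [7.9, 2.8, -3.0]
opening: 0.0192
gripper_force: 40.0
```

View pics/s7.png

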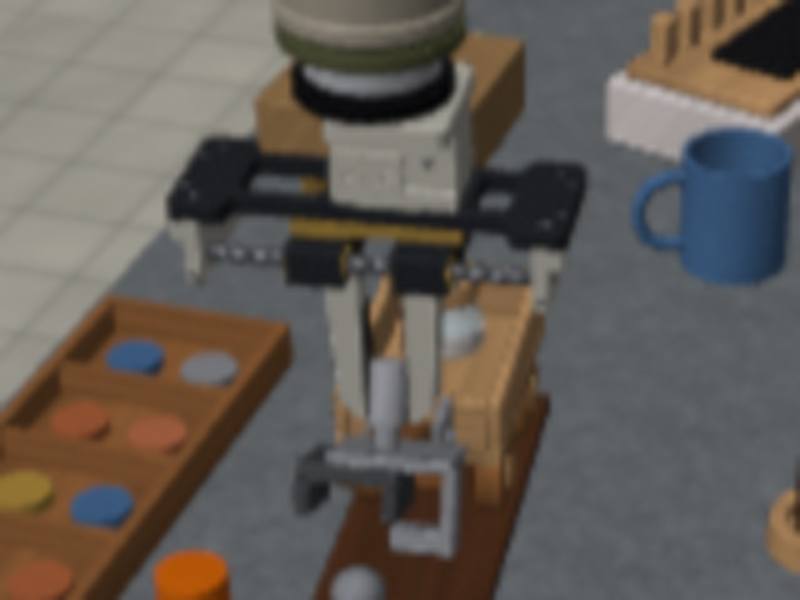

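The tongue is raised and tilted in the gripper: knob at (388,390), freed ball at (357,585). I hold briefly, then hand in.

```bash
python3 -m inch '[0,0,0,0,10,0,0,0,0,10,0,0,0,0,10,0,0,0,0,10]' && python3 -c "
from plant import job
print(job.close_job())"
```

```text
t: 12.93
tool_pos: [0.6338, 0.0046, 0.1766]
orientation: [2.065, 2.367, 0.003]
force: [7.3, 3.1, -2.6]
opening: 0.0192
gripper_force: 40.0
the job is handed in; nothing more can be done
None
```

The job is handed in at 12.9 s: the cap stands in the light-wood holder, and the gripper holds the unlatched tongue about 5 cm off the ball. The hand-in returned no verdict.

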